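# Close the tester's cover and set its gas valve

### The arm

A 6-joint arm with a two-finger parallel gripper is mounted at the origin on the work surface. World frame = base frame: x ahead of the robot, y to its left, z up, the work surface at z = 0. Lengths are in m, angles in degrees, forces in N, time in s.
With the tool pointing down it reaches from about 0.35 to 0.725 m from the base axis. Payload 6 kg.
Tool frame: the origin (TCP) lies between the finger pads, 19 mm behind the fingertips; this is the grasp point; z points along the fingers, y is the line along which they close (so a half turn about z gives the same grasp; the last joint's range is limited). The gripper opens to 85 mm and grips with 20 to 120 N. Pads are 22 mm wide; open, the fingers measure 114 mm over their backs; the gripper's body (76 mm by 85 mm) begins 54 mm behind the grasp point. The pads swing forward as they close: fully open they stand 13 mm farther back than shut.
Start: joints at [-52.328, 2.303, 4.859, 0, -92.561, -19.12], TCP at [0.191, -0.569, 0.25] pointing down, gripper open.
Joint ranges: [-146.85, 146.85], [-73.84, 115.35], [-62.03, 85.46], [-188.31, 113.3], [-161.28, -10.13], [-171.36, 171.36]. Speed limits (degrees/s): [147.25, 147.25, 172.46, 180, 180, 180].

### API

Orientations are given as [roll, pitch, yaw] about the fixed x, y, z axes, in that order (R = Rz(yaw) Ry(pitch) Rx(roll)).
In Python, from plant import ctrl gives the robot as it stands.
- The arm moves only by the shell command python3 shift.py [OPENING] [FORCE], which reads ROWS from standard input. ROWS is a JSON list of rows, 1 to 5 of them, each of 4 numbers: dx, dy, dz in units of 5 mm, then a turn about the tool's z in units of 2 degrees; each row shifts and turns the commanded pose from where the row before left it, along the tool's axes as they then stand; what a row does not reach is not made up. A row lasts 1/12 s, in which the tool goes at most 0.0417 m and 7.16 degrees, less where a joint would pass 70% of its speed; a pose out of reach is approached as far as the arm can. OPENING is the opening from 0.0 (shut) to 1.0 (fully open), set as the command begins (- or left out keeps the last). The fingers move at their own pace and stop on an object; FORCE is the grip in N (left out, the last holds). Time passes only in rows, so rows that do not move let the fingers close. It prints the time, the measured TCP pose, the force, the opening and the grip force at its end. Input that does not fit is refused with a message, and nothing moves.
- ctrl.get_state(): the state, without advancing time (a new reading comes with each control period).
- ctrl.grab_frame(name): name is "scene" or "side" or "wrist"; returns the picture (384x512x3 uint8, red, green, blue); there is no depth.
- ctrl.camera_params(name): a dict with "fx", "fy", "cx", "cy" (pixels), "k1" (the pictures are not rectified: a ray, as slopes to the right and down, at radius r is drawn at 1 + k1 r^2 times it, then the intrinsics apply), "R" (3x3) and "t" (3): a world point X has camera coordinates R X + t; the wrist camera has in their place "mount" (4x4, takes a point from camera to tool coordinates, whose origin is the TCP and whose axes are the flange's). Camera axes: x right, y down, z forward; pixel columns grow to the right and rows downward; lengths in m; the calibration is good to about 2 mm. A picture is of the moment at which its call begins: read the wrist's pose just before it. camera_params takes no time and is no camera call.
- ctrl.finish_job(): hands the job in; it is judged then, once.
The state is a dict: "time": time; "joint_positions": joint angles; "joint_velocities": joint speeds; "joint_torque": joint torques, N m; "tcp_pos": TCP position; "eef_rot": TCP orientation; "force": force on the tool from outside, world axes, zero at the start; "ft_torque": the same for the moment, N m; "grip_width": opening from 0.0 (shut) to 1.0 (fully open); "grasp_force": force on a finger pad.
Only numpy, scipy, OpenCV 4.12 (cv2) and the standard library are available. Lean on these libraries where they do the work, as an engineer would, in place of code of your own. Each camera call takes 0.05 s, during which the arm holds its last target. There are 200 camera calls.

### The job

Get the flash-point tester ready to light: first press the round metal cover on its heating bath down so that it sits level in its recess. Then take the gas valve by the crank handle on its hand wheel, shut it clockwise right down to the stop, and open it again by exactly two full turns. Finish with the gripper still holding the crank handle there, ready to shut it again; leave the jar, the beaker and the brass weight alone.

Things in the scene. Friction and masses are not known exactly. Their poses are not given: they have to be found in the camera images.
- tester: The flash-point tester, fixed on the bench: a cream box 200 (x) x 220 (y) x 80 mm high with a dark control panel on its -x side. Origin at the centre of its underside, z up. The heating bath stands on the middle of its top. Tester and gas valve may stand either way round, one left and one right of the robot's middle.
- bath: Round dark steel heating bath on the tester, fixed: 116 mm diameter, 17 mm high, with a flat round recess (102 mm diameter, 5 mm deep) in its top; the recess floor is 12 mm above the origin. Origin at the centre of its underside, 81 mm above the bench, z up; x points towards the pin that props up the cover. Turned any way.
- pin_top (a point): Top of the small steel pin (8 mm diameter) under the cover, 36 mm from the bath's centre on its +x side; it stands 9 mm out of the recess floor. It holds by friction alone: about 4 N on it (7 N on the middle of the cover) slides it down flush, and it does not spring back.
- cover: Loose flat aluminium disc, 96 mm diameter, 8 mm thick, 0.16 kg, with three small dark marks on top. It lies in the recess (3 mm play all round) tilted about 6 degrees: the edge towards the bath's +x is propped up 10 mm by the pin. Origin at the centre of its underside, z is its normal. Level, its underside is 12 mm and its top 20 mm above the bath's origin.
- valve_block: The gas valve, fixed on the bench: a grey block 130 (x) x 90 (y) x 45 mm high with brass pipe stubs on its x ends, a brass bonnet and an upright stem at its centre, which carries the hand wheel. Origin at the centre of its underside, z up. With the valve shut, the crank handle stands on the +x side of the stem.
- valve_hub (a point): Top centre of the hand wheel's hub, on the upright turning axis, 100 mm above the bench. The wheel is dark steel with three spokes, 112 mm outer diameter; its rim's top is 98 mm above the bench.
- crank: The crank handle: an upright black plastic grip, 44 mm high and 19 to 21 mm thick, standing on the rim 50 mm from the wheel's axis. It spins freely about its own upright axis, so a gripper can hold it with a constant heading and carry it round in a circle. Origin at the centre of its underside, 102 mm above the bench.
- crank_mid (a point): Point on the crank handle's axis 26 mm above its underside (128 mm above the bench), a good height to grip; it circles the wheel's axis at 50 mm radius.
- valve (a joint): Opening angle of the hand wheel, rad: 0 is shut on the hard stop, growing counterclockwise from above as it opens, to at most 19.5 (3.1 turns). From above, the handle lies in the direction (yaw of the valve block + this angle). Stiffness 0.12 N m (2.5 N at the handle); it stays where it is left. Starts 0.3 to 1.4 turns open.
- sample: Amber glass jar with black lid, 60 mm diameter, 110 mm high; to be left alone. Origin at the centre of its underside.
- beaker: Glass beaker, 68 mm diameter, 90 mm high; to be left alone. Origin at the centre of its underside.
- weight: Brass laboratory weight with a grip on top, 36 mm diameter, 60 mm high; to be left alone. Origin at the centre of its underside.

How it is judged:
By the outcome, as a careful person would: the job done as asked, in the order asked, and still so for the second after the job is handed in, while the arm keeps its last pose, push and grip.
It also fails if it takes over 72 s, if anything falls off the work surface, if the arm or the gripper's body presses on something with over 40 N, if the wrist force passes 120 N, or if a joint passes its speed limit or range.

## Working session

There is one attempt and no reset: what is moved stays moved. The work goes in short steps, Python scripts to look and compute and a shell command to move; the robot and the scene stay as the last step left them, time stands still between calls to the robot, and variables do not carry over. Pictures are saved under pics/ and viewed, at most 10 in all, crops included, and the job is handed in when it is done.

```bash
ls; mkdir -p pics
python3 - <<'E'
from plant import ctrl
import cv2
print(ctrl.get_state())
for n in("scene","side","wrist"):
    print(n,ctrl.camera_params(n))
a=[ctrl.grab_frame(n) for n in("scene","side")]
for n,i in zip(("scene","side"),a): cv2.imwrite(f"pics/{n}0.png",cv2.resize(i[:,:,::-1],(800,600),interpolation=cv2.INTER_CUBIC))
E
```

```text
pics
plant.py
shift.py
{'time': 0.0, 'joint_positions': array([-5.23282697e+01,  2.33874787e+00,  4.80080967e+00, -2.89109365e-02,
       -9.25598457e+01, -1.91190773e+01]), 'joint_velocities': array([ 0.05947165, -0.00651773,  0.03067273, -0.02235682,  0.0292507 ,
       -0.00804983]), 'joint_torque': array([-1.01843275e-04, -3.68201852e+01,  3.47409689e+01,  6.93193495e+00,
       -5.29843281e-03,  1.16638624e-06]), 'tcp_pos': array([ 0.19089936, -0.56850832,  0.24895532]), 'eef_rot': array([ 1.79898150e+02, -4.73630955e-03, -1.61446076e+02]), 'force': array([-0.3645391 ,  0.35382076, -0.45623087]), 'ft_torque': array([ 0.06423108, -0.00707304,  0.01514815]), 'grasp_force': 0.0, 'grip_width': 1.0029183750013184}
scene {'fx': 373.55585084136675, 'fy': 373.55585084136675, 'cx': 262.73535571501895, 'cy': 193.3053283426669, 'k1': 0.041772323623021676, 'R': array([[-0.81888166,  0.57394045,  0.00501909],
       [ 0.47959561,  0.68902477, -0.5433534 ],
       [-0.31531077, -0.442535  , -0.83948907]]), 't': array([ 0.50483157, -0.23141262,  1.42635398])}
side {'fx': 432.1225384811458, 'fy': 432.1225384811458, 'cx': 253.04642622036314, 'cy': 191.697528534368, 'k1': 0.05550402162956401, 'R': array([[-0.81890978, -0.57348549, -0.02238656],
       [-0.28783056,  0.44412911, -0.84847092],
       [ 0.49652829, -0.6883776 , -0.52876832]]), 't': array([0.49898391, 0.27712826, 1.31049488])}
wrist {'fx': 310.3466738880454, 'fy': 310.3466738880454, 'cx': 254.24712832603203, 'cy': 190.03880361269313, 'k1': -0.04709320843630155, 'mount': array([[-7.30328385e-05, -9.57425783e-01, -2.88679519e-01,
         7.32498312e-02],
       [ 9.99999774e-01, -2.62787100e-04,  6.18562494e-04,
         1.01739949e-03],
       [-6.68088934e-04, -2.88679408e-01,  9.57425586e-01,
        -1.23891369e-01],
       [ 0.00000000e+00,  0.00000000e+00,  0.00000000e+00,
         1.00000000e+00]])}
```
View pics/scene0.png

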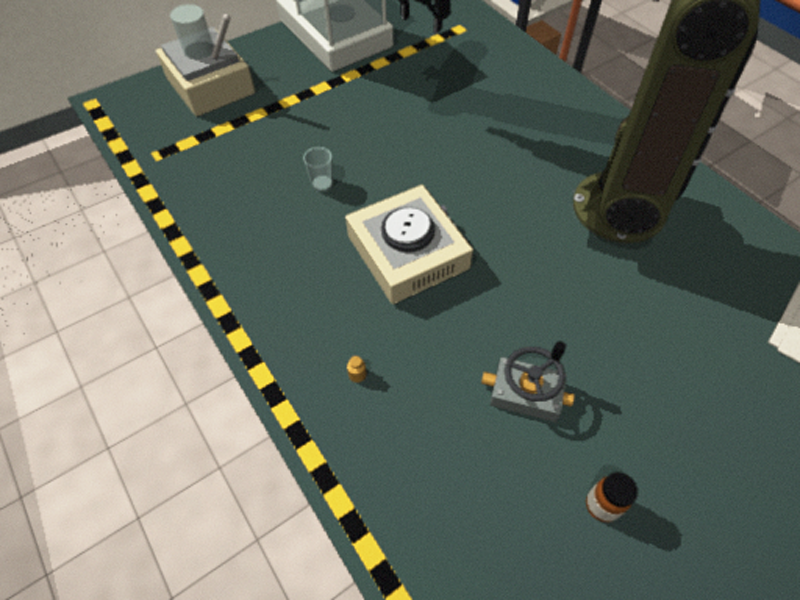

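View pics/side0.png

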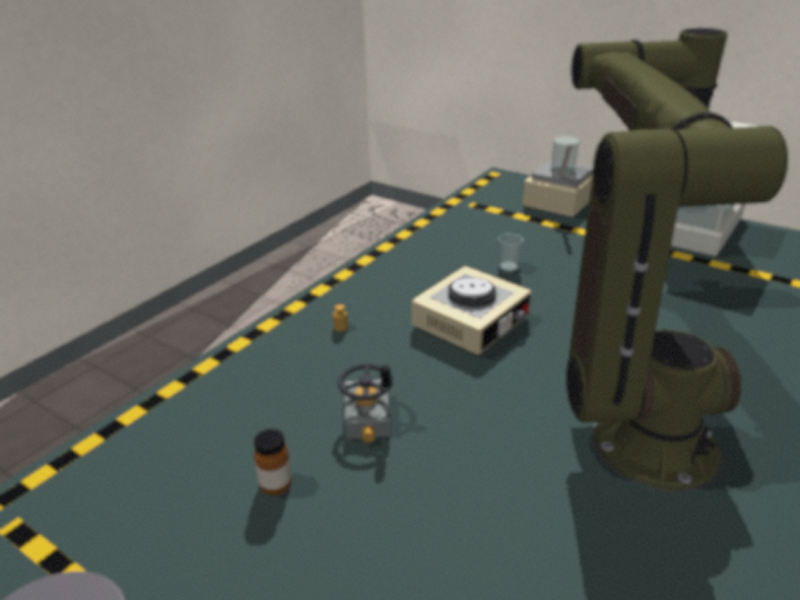

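The scene view shows the tester with its bath at about (408,230) and the wheel hub at about (535,373), with the handle at (558,350). In the side view the bath is at (472,290), the hub at (366,380) and the handle at (385,377). I'll enlarge these areas.

Create h.py:
```python
import numpy as np, cv2
from plant import ctrl
from scipy.spatial.transform import Rotation as Ro
def cam(n):
    p=ctrl.camera_params(n)
    K=np.array([[p["fx"],0,p["cx"]],[0,p["fy"],p["cy"]],[0,0,1]]);D=np.array([p["k1"],0,0,0.])
    if "R" in p: return K,D,p["R"],p["t"]
    s=ctrl.get_state(); T=np.eye(4); T[:3,:3]=Ro.from_euler("xyz",s["eef_rot"],degrees=True).as_matrix(); T[:3,3]=s["tcp_pos"]
    W=np.linalg.inv(T@p["mount"]); return K,D,W[:3,:3],W[:3,3]
def ray(c,px):
    K,D,R,t=c; q=cv2.undistortPoints(np.array([[px]],float),K,D)[0,0]
    return -R.T@t, R.T@np.array([q[0],q[1],1])
def onz(c,px,z):
    o,d=ray(c,px); return o+d*(z-o[2])/d[2]
def proj(c,X):
    K,D,R,t=c; return cv2.projectPoints(np.array(X,float).reshape(-1,3),cv2.Rodrigues(R)[0],t,K,D)[0].reshape(-1,2)
def tri(c1,p1,c2,p2):
    A=[];b=[]
    for c,p in((c1,p1),(c2,p2)):
        o,d=ray(c,p); d/=np.linalg.norm(d); P=np.eye(3)-np.outer(d,d); A.append(P); b.append(P@o)
    return np.linalg.lstsq(np.vstack(A),np.hstack(b),rcond=None)[0]
```

Run:
```python
from h import *
S={n:ctrl.grab_frame(n)[:,:,::-1] for n in("scene","side")}
for n in S: cv2.imwrite(f"pics/{n}_raw.png",S[n])
c=lambda n,u,v: cv2.resize(S[n][v-30:v+30,u-40:u+40],(400,300),interpolation=cv2.INTER_CUBIC)
cv2.imwrite("pics/c1.png",np.vstack([np.hstack([c("scene",261,147),c("scene",343,238)]),np.hstack([c("side",302,186),c("side",234,250)])]))
f=lambda u,v:((u+.5)/1.5625-.5,(v+.5)/1.5625-.5)
for nm,a,b in(("bath",(408,228),(472,290)),("hub",(535,373),(366,380)),("crank",(558,350),(385,377))):
    print(nm,tri(cam("scene"),f(*a),cam("side"),f(*b)))
```

```text
bath [ 0.50290032 -0.17343463  0.09356997]
hub [0.50843019 0.24414302 0.09341074]
crank [0.45893202 0.24327495 0.12385806]
```

View pics/c1.png

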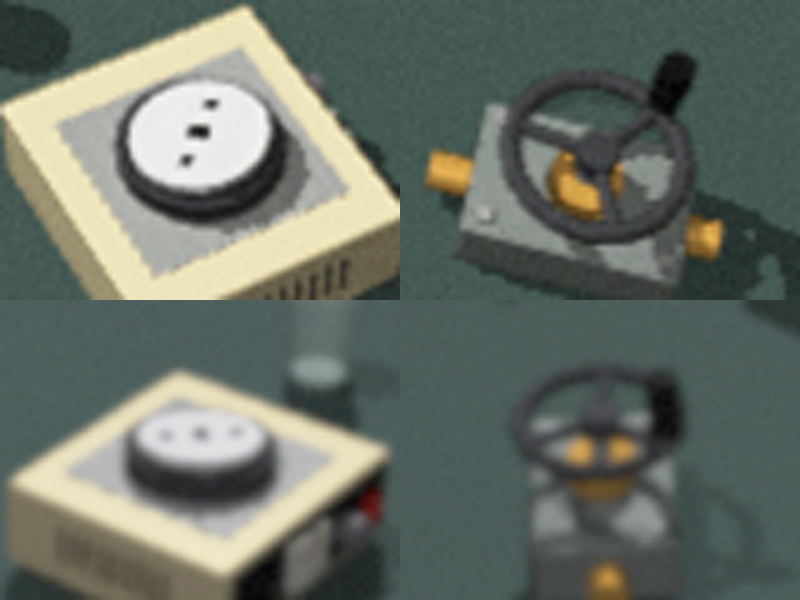

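Run:
```python
from h import *
sc,sd=cam("scene"),cam("side")
f=lambda u,v,o:((u+.5)/5-.5+o[0],(v+.5)/5-.5+o[1])
A=(221,117);B=(303,208);C=(262,156);D=(194,220)
print("cover",tri(sc,f(199,131,A),sd,f(201,133,C)))
print("hub",tri(sc,f(600,140) if 0 else f(200,145,B),sd,f(202,107,D)),onz(sc,f(200,145,B),.1),onz(sd,f(202,107,D),.1))
print("cr top",tri(sc,f(280,60,B),sd,f(263,77,D)),onz(sc,f(280,60,B),.146),onz(sd,f(263,77,D),.146))
print("cr bot",onz(sc,f(266,103,B),.102),onz(sd,f(268,137,D),.102))
print("rim centre",onz(sc,f(199,154,B),.092),onz(sd,f(198,124,D),.092))
print("stubs",onz(sc,f(28,169,B),.024),onz(sc,f(320,240,B),.024))
for z in(.03,.107): pass
```

```text
cover [ 0.50414286 -0.17478796  0.10718863]
hub [0.50796483 0.24317202 0.10164826] [0.506885   0.24233224 0.1       ] [0.50932883 0.24208919 0.1       ]
cr top [0.45856066 0.24245819 0.14676375] [0.45671526 0.2403908  0.146     ] [0.4593064  0.24423085 0.146     ]
cr bot [0.45832021 0.24435693 0.102     ] [0.45653659 0.24517808 0.102     ]
rim centre [0.50735919 0.24419191 0.092     ] [0.50761712 0.24905516 0.092     ]
stubs [0.56793995 0.17408692 0.024     ] [0.45356437 0.31037833 0.024     ]
```

Hub, crank and cover heights agree with their given values: hub 0.1016 against 0.100, crank top 0.1468 against 0.146, and the propped cover 0.107 against about 0.106. Next is the cover.

```bash
cat > to.py <<'E'
import sys; from h import *
s=ctrl.get_state(); R=Ro.from_euler("xyz",s["eef_rot"],degrees=True).as_matrix()
print(s["tcp_pos"].round(4),s["eef_rot"].round(2),"d tool:",(R.T@(np.array(sys.argv[1:4],float)-s["tcp_pos"])).round(4))
E
python3 to.py .504 -.175 .17
```

```text
[ 0.1909 -0.5686  0.2494] [ 1.7994e+02 -1.0000e-02 -1.6145e+02] d tool: [-0.4221  0.2735  0.0796]
```

The rows are not in the units I measure in: shifts go in units of 5 mm and turns go in units of 2 degrees. I convert before sending: -0.028 m is -5.6, 0.018 m is 3.6.

```bash
echo '[[-5.6,3.6,0,0],[-5.6,3.6,0,0],[-5.6,3.6,0,0],[-5.6,3.6,0,0],[-5.6,3.6,0,0]]' | python3 shift.py 0 40
echo '[[-5.6,3.6,0,0],[-5.6,3.6,0,0],[-5.6,3.6,0,0],[-5.6,3.6,0,0],[-5.6,3.6,0,0]]' | python3 shift.py
echo '[[-5.6,3.6,0,0],[-5.6,3.6,0,0],[-5.6,3.6,0,0],[-5.6,3.6,0,0],[-5.6,3.6,0,0]]' | python3 shift.py; python3 to.py .504 -.175 .17
python3 - <<'E'
from h import *
c=cam("wrist"); i=ctrl.grab_frame("wrist")[:,:,::-1]
cv2.imwrite("pics/w1.png",cv2.resize(i,(800,600),interpolation=cv2.INTER_CUBIC))
print(proj(c,[[.504,-.175,.107]])*1.5625)
E
```

```text
time: 0.62
tcp_pos: [0.2956, -0.4376, 0.2498]
eef_rot: [180.0, -0.0, -161.5]
force: [0.6, -0.3, 0.2]
grip_width: 0.301
grasp_force: 0.0
time: 1.03
tcp_pos: [0.3998, -0.3075, 0.25]
eef_rot: [180.0, 0.0, -161.4]
force: [0.7, -0.5, -0.6]
grip_width: -0.001
grasp_force: 0.0
time: 1.45
tcp_pos: [0.5039, -0.1776, 0.25]
eef_rot: [180.0, 0.0, -161.4]
force: [1.7, -0.2, -0.0]
grip_width: -0.0
grasp_force: 0.0
[ 0.5039 -0.1776  0.25  ] [ 1.7999e+02  1.0000e-02 -1.6143e+02] d tool: [-0.0009  0.0024  0.08  ]
[[399.44495085 286.2778166 ]]
```

View pics/w1.png

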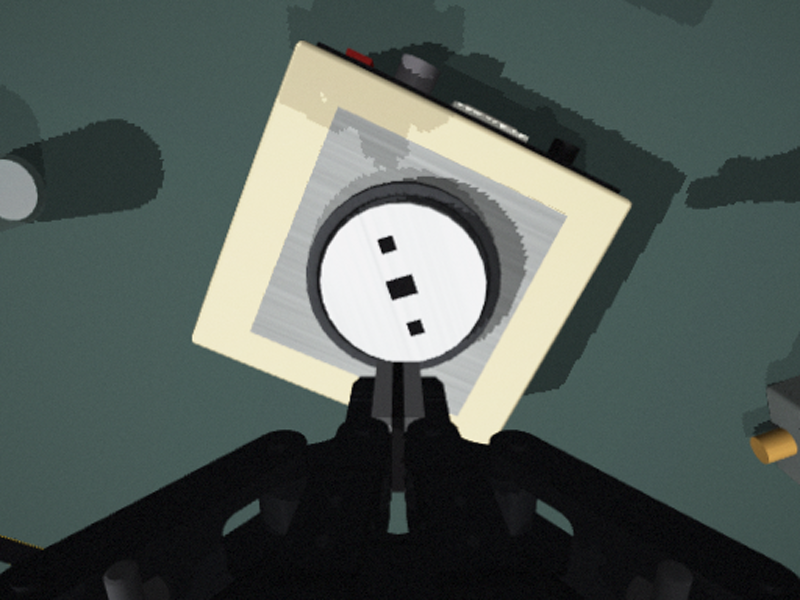

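The wrist view shows the cover's centre mark at (402,287), close to the predicted (399,286). I'll press there.

In the tool's units: 0.035 m is 7, 0.012 m is 2.4.

```bash
echo '[[-0.2,0.48,7,0],[0,0,7,0],[0,0,7,0],[0,0,2.4,0],[0,0,0,0]]' | python3 shift.py
for i in 1; do echo '[[0,0,0.4,0],[0,0,0.4,0],[0,0,0,0]]' | python3 shift.py; done; echo '[[0,0,0.4,0],[0,0,0,0]]' | python3 shift.py
```

```text
time: 1.92
tcp_pos: [0.5015, -0.1764, 0.1294]
eef_rot: [179.8, -0.3, -161.5]
force: [-0.9, -0.0, -0.7]
grip_width: 0.003
grasp_force: 0.0
time: 2.17
tcp_pos: [0.5043, -0.1768, 0.1311]
eef_rot: [-179.9, 0.2, -161.5]
force: [0.4, 0.5, -0.1]
grip_width: 0.001
grasp_force: 0.0
time: 2.33
tcp_pos: [0.5037, -0.1766, 0.1278]
eef_rot: [-180.0, 0.1, -161.5]
force: [0.2, 0.3, 0.3]
grip_width: 0.002
grasp_force: 0.0
```

```bash
for k in 1 ; do echo '[[0,0,0.4,0],[0,0,0,0]]' | python3 shift.py | sed -n '1,2p;4p'; done; echo '[[0,0,0.4,0],[0,0,0,0]]' | python3 shift.py| sed -n '1,2p;4p'; echo '[[0,0,0.4,0],[0,0,0,0]]' | python3 shift.py| sed -n '1,2p;4p'
```

```text
time: 2.5
tcp_pos: [0.5036, -0.1768, 0.1255]
force: [-0.2, 0.4, 3.5]
time: 2.67
tcp_pos: [0.5036, -0.1766, 0.1236]
force: [-0.2, 0.1, 4.9]
time: 2.83
tcp_pos: [0.5035, -0.1764, 0.1214]
force: [-0.3, 1.4, 4.4]
```

In the tool's units: 0.002 m is 0.4.

```bash
echo '[[0,0,0.4,0],[0,0,0,0]]' | python3 shift.py | sed -n '1,2p;4p'; echo '[[0,0,0.2,0],[0,0,0,0],[0,0,0,0]]' | python3 shift.py| sed -n '1,2p;4p'
```

```text
time: 3.0
tcp_pos: [0.5036, -0.1765, 0.1199]
force: [-1.5, 2.4, 6.3]
time: 3.25
tcp_pos: [0.5036, -0.1765, 0.1198]
force: [-4.5, 4.3, 10.7]
```

In the tool's units: 0.001 m is 0.2.

```bash
echo '[[0,0,0.2,0],[0,0,0,0],[0,0,0,0]]' | python3 shift.py | sed -n '1,2p;4p'; echo '[[0,0,0.2,0],[0,0,0,0],[0,0,0,0]]' | python3 shift.py| sed -n '1,2p;4p'
```

```text
time: 3.5
tcp_pos: [0.5037, -0.1765, 0.1198]
force: [-6.5, 4.9, 15.0]
time: 3.75
tcp_pos: [0.5037, -0.1765, 0.1198]
force: [-9.5, 7.6, 19.0]
```

```bash
echo '[[0,0,-0.8,0],[0,0,-6.6,0],[0,0,-6.6,0],[0,0,-6.6,0],[0,0,-6,0]]' | python3 shift.py | sed -n '1,4p';  echo '[[0,0,0,0],[0,0,0,0]]' | python3 shift.py 0.6| sed -n '1,4p'
python3 - <<'E'
from h import *
c=cam("wrist"); i=ctrl.grab_frame("wrist")[:,:,::-1]; s=ctrl.grab_frame("scene")[:,:,::-1]; d=ctrl.grab_frame("side")[:,:,::-1]
cv2.imwrite("pics/w2raw.png",i)
a=cv2.resize(i[105:245,170:350],(800,600),interpolation=cv2.INTER_CUBIC)
k=lambda im,u,v: cv2.resize(im[v-30:v+30,u-40:u+40],(400,300),interpolation=cv2.INTER_CUBIC)
cv2.imwrite("pics/c2.png",np.vstack([np.hstack([cv2.resize(a,(400,300)),k(s,261,147)]),np.hstack([k(d,302,186),k(d,234,250)])]))
# cover ellipse
m=cv2.inRange(i,(190,190,190),(255,255,255)); m=cv2.morphologyEx(m,cv2.MORPH_CLOSE,np.ones((15,15)))
cs=max(cv2.findContours(m,0,2)[0],key=cv2.contourArea); print(cv2.fitEllipse(cs))
print(proj(c,[[.504,-.175,.101]]))
E
```

```text
time: 4.17
tcp_pos: [0.5032, -0.1767, 0.2505]
eef_rot: [-180.0, 0.0, -161.5]
force: [1.2, -0.2, 0.1]
time: 4.33
tcp_pos: [0.504, -0.1766, 0.2505]
eef_rot: [-180.0, 0.2, -161.5]
force: [0.3, 0.0, -0.9]
((257.5856018066406, 169.2756805419922), (197.8576202392578, 239.05841064453125), 85.93091583251953)
[[254.8052757  180.41996954]]
```

View pics/c2.png

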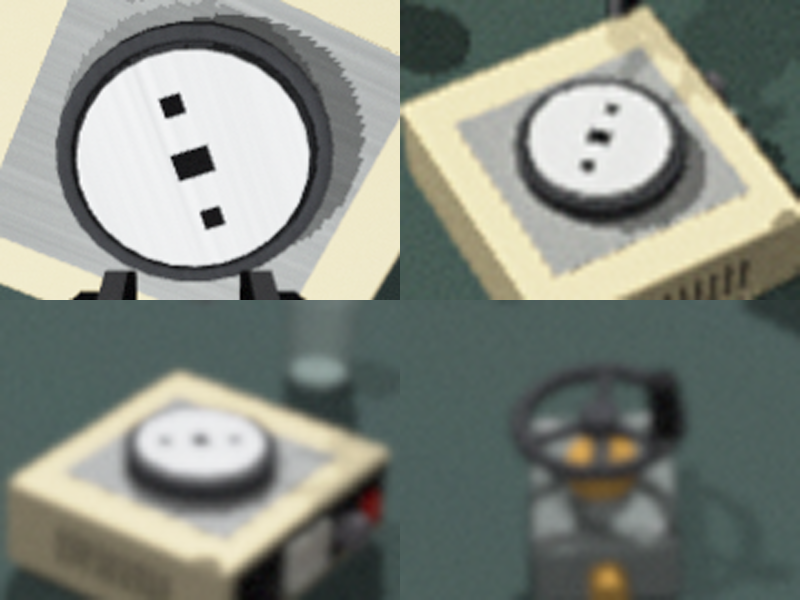

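The cover now sits concentric and flush in the bath, with an even dark ring around it; its centre mark dropped about 5 px in the scene crop. On to the crank.

```bash
python3 to.py .458 .20 .25
python3 - <<'E'
from h import *
f=lambda u,v:((u+.5)/1.5625-.5,(v+.5)/1.5625-.5)
print("jar",onz(cam("scene"),f(620,488),.11), "weight",onz(cam("scene"),f(357,362),.06))
E
```

```text
[ 0.5029 -0.1764  0.2471] [ 1.7991e+02 -1.4000e-01 -1.6145e+02] d tool: [-0.0772  0.3711 -0.0025]
jar [0.54166422 0.48038031 0.11      ] weight [0.75900938 0.02195987 0.06      ]
```

In the tool's units: 0.037 m is 7.4, -0.0077 m is -1.54.

```bash
echo '[[-1.54,7.4,0,0],[-1.54,7.4,0,0],[-1.54,7.4,0,0],[-1.54,7.4,0,0],[-1.54,7.4,0,0]]' | python3 shift.py | sed -n '1,4p';  echo '[[-1.54,7.4,0,0],[-1.54,7.4,0,0],[-1.54,7.4,0,0],[-1.54,7.4,0,0],[-1.54,7.4,0,0]]' | python3 shift.py 0.7| sed -n '1,4p'; echo '[[0,0,0,0],[0,0,0,0]]' | python3 shift.py|sed -n '1,5p'
python3 - <<'E'
from h import *
c=cam("wrist"); i=ctrl.grab_frame("wrist")[:,:,::-1]
np.savez("pics/w3.npz",R=c[2],t=c[3])
cv2.imwrite("pics/w3.png",cv2.resize(i,(800,600),interpolation=cv2.INTER_CUBIC))
print(proj(c,[[.458,.243,.146],[.508,.243,.1]])*1.5625)
E
```

```text
time: 4.9
tcp_pos: [0.48, 0.0124, 0.2474]
eef_rot: [180.0, -0.1, -161.5]
force: [0.9, 0.1, 0.3]
time: 5.32
tcp_pos: [0.4576, 0.2003, 0.2476]
eef_rot: [-180.0, -0.1, -161.4]
force: [1.1, -0.5, 0.5]
time: 5.48
tcp_pos: [0.4578, 0.2001, 0.247]
eef_rot: [-179.9, -0.2, -161.3]
force: [-0.3, -0.3, -0.5]
grip_width: 0.696
[[476.83106375 335.09030284]
 [435.40459846 380.07195377]]
```

View pics/w3.png

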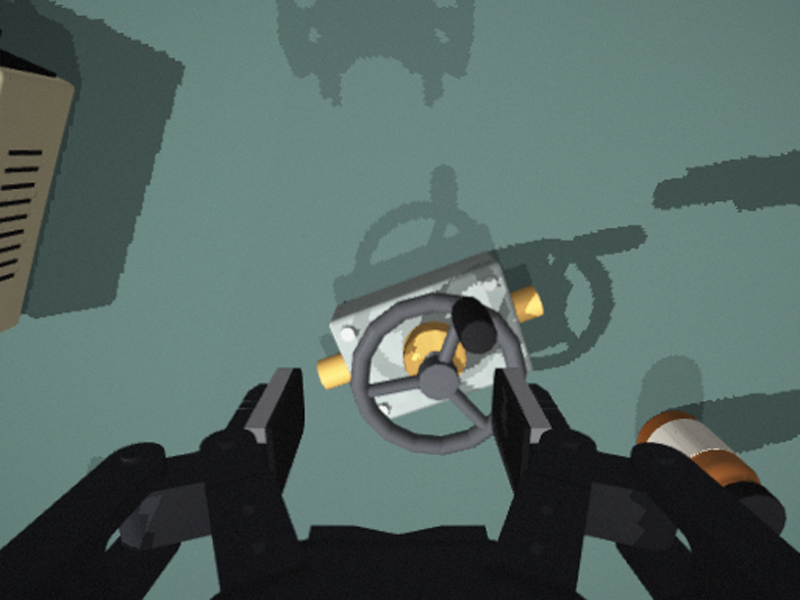

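The wrist view shows the crank top at about (480,337), the hub at (438,378) and the stubs at (332,372) and (528,304). All are within 1 mm or so of my estimates.

```bash
python3 - <<'E'
from h import *
p=ctrl.camera_params("wrist"); k=np.load("pics/w3.npz"); c=list(cam("wrist")); c[2],c[3]=k["R"],k["t"]
f=lambda u,v:((u+.5)/1.5625-.5,(v+.5)/1.5625-.5)
h=onz(c,f(438,378),.1);q=onz(c,f(480,337),.146);a=onz(c,f(332,372),.024);b=onz(c,f(528,304),.024)
print(h,q,(a+b)/2,np.degrees(np.arctan2(*(a-b)[1::-1])),np.degrees(np.arctan2(*(q-h)[1::-1])),np.linalg.norm((q-h)[:2]))
E
python3 to.py .4575 .244 .128
```

```text
[0.5060454  0.24380056 0.1       ] [0.45834561 0.24468166 0.146     ] [0.51040897 0.24365333 0.024     ] -50.76646719221922 178.9417741284483 0.04770792801374946
[0.4582 0.199  0.2475] [-1.7994e+02 -1.4000e-01 -1.6135e+02] d tool: [-0.0141  0.043   0.1194]
```

```bash
echo '[[-1.42,4.14,0,0],[-1.42,4.14,0,0],[0,0,6,0],[0,0,6,0],[0,0,6,0]]' | python3 shift.py | sed -n '1,4p';  echo '[[0,0,3.9,0],[0,0,2,0],[0,0,0,0]]' | python3 shift.py| sed -n '1,4p'; echo '[[0,0,0,0],[0,0,0,0],[0,0,0,0],[0,0,0,0],[0,0,0,0]]' | python3 shift.py 0 50
```

```text
time: 5.95
tcp_pos: [0.4592, 0.2414, 0.1575]
eef_rot: [180.0, -0.0, -161.5]
force: [1.0, 0.1, 0.4]
time: 6.2
tcp_pos: [0.4582, 0.2406, 0.1268]
eef_rot: [-179.9, -0.2, -161.5]
force: [0.2, 0.2, 0.5]
time: 6.62
tcp_pos: [0.4596, 0.2429, 0.1315]
eef_rot: [179.9, 0.2, -161.4]
force: [-1.8, -0.6, 6.1]
grip_width: 0.218
grasp_force: 49.1
```

In the tool's units: -0.001 m is -0.2.

```bash
echo '[[0,0,-0.2,0],[0,0,0,0],[0,0,0,0]]' | python3 shift.py; python3 to.py .4578 .244 .128
```

```text
time: 6.87
tcp_pos: [0.4595, 0.2429, 0.1315]
eef_rot: [180.0, 0.1, -161.4]
force: [1.8, 1.1, 4.3]
grip_width: 0.219
grasp_force: 49.4
[0.4595 0.2429 0.1315] [ 1.7996e+02  1.2000e-01 -1.6144e+02] d tool: [0.0013 0.0016 0.0035]
```

```bash
cat > circ.py <<'E'
import sys; from h import *
a0,st,n=map(float,sys.argv[1:4]); y=np.radians(-161.45); M=np.array([[np.cos(y),np.sin(y)],[np.sin(y),-np.cos(y)]])
P=lambda a:50*np.array([np.cos(np.radians(a)),np.sin(np.radians(a))])
for k in range(int(n)): print(round(a0+(k+1)*st,1),(M@(P(a0+(k+1)*st)-P(a0+k*st))).round(1))
E
python3 circ.py 180 -24 15
```

```text
156.0 [-10.6  17.9]
132.0 [-16.9  12.1]
108.0 [-20.4   4.1]
84.0 [-20.3  -4.5]
60.0 [-16.7 -12.4]
36.0 [-10.2 -18.1]
12.0 [ -2.  -20.7]
-12.0 [  6.6 -19.7]
-36.0 [ 14.1 -15.3]
-60.0 [19.1 -8.3]
-84.0 [20.8  0.2]
-108.0 [18.9  8.6]
-132.0 [13.8 15.6]
-156.0 [ 6.2 19.8]
-180.0 [-2.4 20.7]
```

```bash
echo '[[-2.12,3.58,0,0],[-3.38,2.42,0,0],[0,0,0,0]]' | python3 shift.py; echo '[[-4.08,0.82,0,0],[-4.06,-0.9,0,0],[0,0,0,0]]' | python3 shift.py
```

```text
time: 7.12
tcp_pos: [0.4767, 0.2819, 0.1315]
eef_rot: [180.0, 0.1, -161.4]
force: [0.6, 3.7, 5.1]
grip_width: 0.218
grasp_force: 50.2
time: 7.37
tcp_pos: [0.5168, 0.2936, 0.1316]
eef_rot: [180.0, 0.2, -161.4]
force: [3.1, 3.0, 5.7]
grip_width: 0.222
grasp_force: 50.4
```

```bash
echo '[[-3.34,-2.48,0,0],[-2.04,-3.62,0,0],[0,0,0,0]]' | python3 shift.py|sed -n '1,6p'; echo '[[-0.4,-4.14,0,0],[1.32,-3.94,0,0],[0,0,0,0]]' | python3 shift.py
```

```text
time: 7.62
tcp_pos: [0.5518, 0.2709, 0.1316]
eef_rot: [-180.0, 0.1, -161.5]
force: [3.1, 0.1, 4.5]
grip_width: 0.218
grasp_force: 50.3
time: 7.87
tcp_pos: [0.5577, 0.2303, 0.1315]
eef_rot: [180.0, -0.0, -161.5]
force: [-2.3, -1.6, 6.4]
grip_width: 0.221
grasp_force: 50.6
```

```bash
python3 circ.py -12 -8 8; python3 -c "
import numpy as np
P=np.array([(.4595,.2429),(.4767,.2819),(.5168,.2936),(.5518,.2709),(.5577,.2303)])
s=np.linalg.lstsq(np.c_[2*P,np.ones(5)],(P**2).sum(1),rcond=None)[0];c=s[:2];print(c,(s[2]+c@c)**.5,np.degrees(np.arctan2(*(P-c).T[::-1])))"
echo '[[2.82,-3.06,0,0],[0,0,0,0]]' | python3 shift.py|sed -n '1,6p'
```

```text
-20.0 [ 4.  -5.7]
-28.0 [ 4.7 -5.1]
-36.0 [ 5.4 -4.4]
-44.0 [ 6.  -3.6]
-52.0 [ 6.4 -2.8]
-60.0 [ 6.7 -1.9]
-68.0 [ 6.9 -0.9]
-76.0 [7.  0.1]
[0.50954165 0.24406558] 0.050072863347848676 [-178.66570189  130.95915908   81.66368841   32.41590418  -15.95204521]
time: 8.03
tcp_pos: [0.5484, 0.2125, 0.1315]
eef_rot: [179.9, 0.0, -161.5]
force: [-4.1, 0.3, 6.2]
grip_width: 0.221
grasp_force: 50.7
```

```bash
for i in 1; do echo '[[1.2,-0.72,0,0],[0,0,0,0]]' | python3 shift.py|sed -n '2p;4p'; echo '[[1.28,-0.56,0,0],[0,0,0,0]]' | python3 shift.py|sed -n '2p;4p'; echo '[[0.66,-0.2,0,0],[0,0,0,0]]' | python3 shift.py|sed -n '2p;4p'; done
```

```text
tcp_pos: [0.5444, 0.2082, 0.1315]
force: [-4.1, 3.0, 6.8]
tcp_pos: [0.5411, 0.2053, 0.1316]
force: [5.1, 7.5, 2.6]
tcp_pos: [0.5407, 0.2051, 0.1317]
force: [18.5, 13.7, -5.1]
```

```bash
python3 circ.py -56 24 15
```

```text
-32.0 [-18.5   9.6]
-8.0 [-13.   16.3]
16.0 [-5.2 20.1]
40.0 [ 3.4 20.5]
64.0 [11.5 17.3]
88.0 [17.5 11.2]
112.0 [20.6  3.1]
136.0 [20.  -5.5]
160.0 [ 16.1 -13.2]
184.0 [  9.3 -18.6]
208.0 [  0.9 -20.8]
232.0 [ -7.6 -19.4]
256.0 [-14.8 -14.6]
280.0 [-19.5  -7.3]
304.0 [-20.8   1.3]
```

```bash
echo '[[-3.7,1.92,0,0],[-2.6,3.26,0,0],[-1.04,4.02,0,0],[0.68,4.1,0,0],[2.3,3.46,0,0]]' | python3 shift.py|sed -n '2,6p'
echo '[[3.5,2.24,0,0],[4.12,0.62,0,0],[4,-1.1,0,0],[3.22,-2.64,0,0],[1.86,-3.72,0,0]]' | python3 shift.py|sed -n '2,6p'
echo '[[0.18,-4.16,0,0],[-1.52,-3.88,0,0],[-2.96,-2.92,0,0],[-3.9,-1.46,0,0],[-4.16,0.26,0,0]]' | python3 shift.py|sed -n '1,6p'
echo '[[0,0,0,0],[0,0,0,0]]' | python3 shift.py
```

```text
tcp_pos: [0.533, 0.2886, 0.1316]
eef_rot: [-179.9, 0.2, -161.5]
force: [2.3, -4.6, 7.0]
grip_width: 0.216
grasp_force: 52.0
tcp_pos: [0.4592, 0.2403, 0.1316]
eef_rot: [179.9, 0.3, -161.3]
force: [18.2, 5.4, -4.8]
grip_width: 0.219
grasp_force: 50.5
time: 9.78
tcp_pos: [0.5373, 0.2019, 0.1314]
eef_rot: [179.8, 0.0, -161.5]
force: [-14.6, 15.0, 13.8]
grip_width: 0.22
grasp_force: 53.0
time: 9.95
tcp_pos: [0.5383, 0.2031, 0.1316]
eef_rot: [179.9, 0.2, -161.4]
force: [-0.9, 5.1, 6.4]
grip_width: 0.219
grasp_force: 52.0
```

One turn is done (−55°, no slip visible). Same again for the second turn.

```bash
echo '[[-3.7,1.92,0,0],[-2.6,3.26,0,0],[-1.04,4.02,0,0],[0.68,4.1,0,0],[2.3,3.46,0,0]]' | python3 shift.py|sed -n '2,6p'
echo '[[3.5,2.24,0,0],[4.12,0.62,0,0],[4,-1.1,0,0],[3.22,-2.64,0,0],[1.86,-3.72,0,0]]' | python3 shift.py|sed -n '2,6p'
echo '[[0.18,-4.16,0,0],[-1.52,-3.88,0,0],[-2.96,-2.92,0,0],[-3.9,-1.46,0,0],[-4.16,0.26,0,0]]' | python3 shift.py|sed -n '1,6p'
echo '[[0,0,0,0],[0,0,0,0],[0,0,0,0],[0,0,0,0]]' | python3 shift.py; python3 to.py .5407 .2051 .1316
```

```text
tcp_pos: [0.5331, 0.2885, 0.1315]
eef_rot: [-179.9, 0.2, -161.5]
force: [2.6, -5.3, 7.2]
grip_width: 0.222
grasp_force: 52.2
tcp_pos: [0.4592, 0.2404, 0.1316]
eef_rot: [179.9, 0.3, -161.3]
force: [18.0, 4.5, -4.5]
grip_width: 0.219
grasp_force: 50.7
time: 11.2
tcp_pos: [0.5374, 0.2019, 0.1314]
eef_rot: [179.8, 0.0, -161.5]
force: [-14.3, 14.5, 13.2]
grip_width: 0.22
grasp_force: 53.1
time: 11.53
tcp_pos: [0.5378, 0.2028, 0.1316]
eef_rot: [179.9, 0.2, -161.4]
force: [-0.7, 6.0, 5.0]
grip_width: 0.224
grasp_force: 52.0
[0.5378 0.2028 0.1316] [ 1.7988e+02  1.7000e-01 -1.6140e+02] d tool: [-0.0035  0.0012 -0.    ]
```

In the tool's units: -0.0035 m is -0.7, 0.0013 m is 0.26.

```bash
echo '[[-0.7,0.26,0,0],[0,0,0,0],[0,0,0,0]]' | python3 shift.py; echo '[[0,0,0,0],[0,0,0,0],[0,0,0,0]]' | python3 shift.py|sed -n '2p;4p'; python3 to.py .5407 .2051 .1316
```

```text
time: 11.78
tcp_pos: [0.5402, 0.2046, 0.1316]
eef_rot: [179.9, 0.1, -161.4]
force: [-1.7, 3.2, 7.1]
grip_width: 0.215
grasp_force: 52.2
tcp_pos: [0.5401, 0.2045, 0.1315]
force: [-2.1, 3.0, 6.7]
[0.5401 0.2045 0.1315] [ 1.7993e+02  9.0000e-02 -1.6140e+02] d tool: [-0.0007  0.0004 -0.0001]
```

In the tool's units: -0.0014 m is -0.28, 0.0005 m is 0.1.

```bash
echo '[[-0.28,0.1,0,0],[0,0,0,0],[0,0,0,0]]' | python3 shift.py|sed -n '2p;4p'; python3 to.py .5411 .2054 .1316
python3 - <<'E'
from h import *
c=cam("wrist");i=ctrl.grab_frame("wrist")[:,:,::-1]; s=ctrl.grab_frame("scene")[:,:,::-1]; d=ctrl.grab_frame("side")[:,:,::-1]
k=lambda im,u,v: cv2.resize(im[v-30:v+30,u-40:u+40],(400,300),interpolation=cv2.INTER_CUBIC)
cv2.imwrite("pics/c4.png",np.vstack([np.hstack([cv2.resize(i,(400,300),interpolation=cv2.INTER_AREA),k(s,343,238)]),np.hstack([k(s,261,147),k(d,234,250)])]))
E
```

```text
tcp_pos: [0.541, 0.2052, 0.1315]
force: [-3.7, 2.8, 7.5]
[0.541  0.2052 0.1315] [ 1.7994e+02  4.0000e-02 -1.6141e+02] d tool: [-0.0001  0.0001 -0.0001]
```

View pics/c4.png

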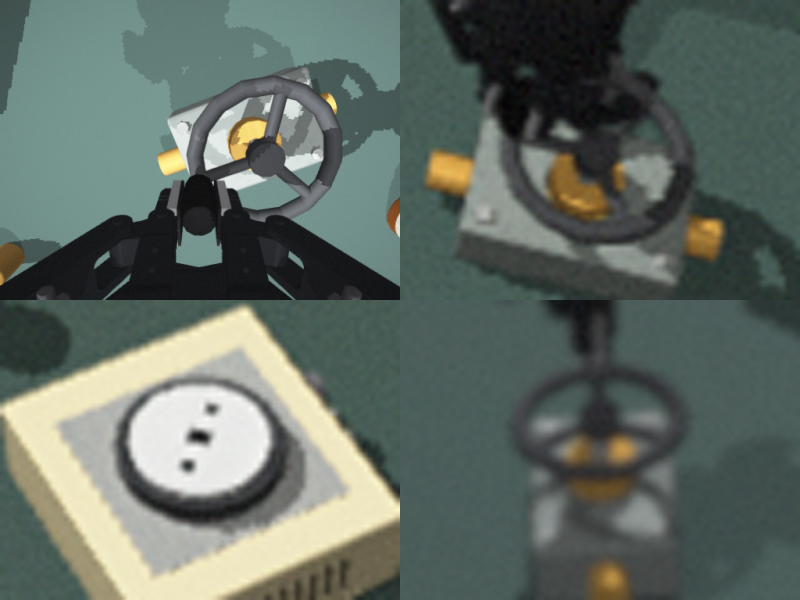

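The crank is between the pads at wrist-crop pixel (200,205), along the block's x axis as at the stop. The cover is level at scene-crop pixel (199,435). I'm handing in.

```bash
python3 -c "
from plant import ctrl
print(ctrl.finish_job())"
```

```text
the job is handed in; nothing more can be done
None
```

The job is handed in: the cover was pressed level, then the valve was shut clockwise to its stop and opened two full turns by my TCP readings (within about 1°), and the gripper is still holding the crank handle.

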